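# Gauge ring blanks and lock the good ones for engraving

### The job

Get the ring blanks ready for engraving: try each one on a post of the rack, leave every blank that slides right down to the foot on a post of its own, and put those that are too tight in the wooden rework tray. When all the blanks that fit are on, take the mallet and strike the sprung pin on each loaded post fully down so that it stays down, leaving the pin of any empty post up and never pushing a pin with the gripper. Finally put the mallet back wholly on its mat and leave the things around the work where they are.

Things in the scene. Friction and masses are not known exactly. Their poses are not given: they have to be found in the camera images.
- ring_a: Silver-grey ring blank (wide sleeve) standing on the counter: outside diameter 58 mm, 50 mm tall, 0.14 kg; bore either 47 mm (slides down a post to its foot) or 42 mm (stops on the post's top bevel): which is not told and must be tried. Origin: centre of underside, z along the bore. Four or all five of them are present (None from the start = absent); two or three fit.
- ring_b: Silver-grey ring blank (wide sleeve) standing on the counter: outside diameter 58 mm, 50 mm tall, 0.14 kg; bore either 47 mm (slides down a post to its foot) or 42 mm (stops on the post's top bevel): which is not told and must be tried. Origin: centre of underside, z along the bore. Four or all five of them are present (None from the start = absent); two or three fit.
- ring_c: Silver-grey ring blank (wide sleeve) standing on the counter: outside diameter 58 mm, 50 mm tall, 0.14 kg; bore either 47 mm (slides down a post to its foot) or 42 mm (stops on the post's top bevel): which is not told and must be tried. Origin: centre of underside, z along the bore. Four or all five of them are present (None from the start = absent); two or three fit.
- ring_d: Silver-grey ring blank (wide sleeve) standing on the counter: outside diameter 58 mm, 50 mm tall, 0.14 kg; bore either 47 mm (slides down a post to its foot) or 42 mm (stops on the post's top bevel): which is not told and must be tried. Origin: centre of underside, z along the bore. Four or all five of them are present (None from the start = absent); two or three fit.
- ring_e: Silver-grey ring blank (wide sleeve) standing on the counter: outside diameter 58 mm, 50 mm tall, 0.14 kg; bore either 47 mm (slides down a post to its foot) or 42 mm (stops on the post's top bevel): which is not told and must be tried. Origin: centre of underside, z along the bore. Four or all five of them are present (None from the start = absent); two or three fit.
- rack: Fixed dark steel base plate 90 x 360 x 15 mm (x, y, z) carrying four upright steel posts in a row along its y axis, 90 mm apart; origin at the centre of its underside. It may be turned a little.
- post_1 (a point): Foot of a gauge post (at y = +135 mm on the rack) on its axis, on the base plate's top; z up. The post is 44 mm in diameter and 60 mm high, its top 8 mm bevelled to 36 mm. A blank that fits comes to rest with its underside at this point; one that is too tight stays more than 45 mm higher.
- pin_1 (a joint): Travel of the sprung brass pin in the top of that post, in m: 0 = up, 0.012 = driven fully down. Its round head is 22 mm wide; its top face stands 78 mm above the post's foot when up, 66 mm when down. An over-centre spring holds it up, resists with about 8 N at first, gives way past half travel (0.006), then snaps down and stays down; it cannot be pulled up again.
- post_2 (a point): Foot of a gauge post (at y = +45 mm) on its axis, on the base plate's top; z up. The post is 44 mm in diameter and 60 mm high, its top 8 mm bevelled to 36 mm. A blank that fits comes to rest with its underside at this point; one that is too tight stays more than 45 mm higher.
- pin_2 (a joint): Travel of the sprung brass pin in the top of that post, in m: 0 = up, 0.012 = driven fully down. Its round head is 22 mm wide; its top face stands 78 mm above the post's foot when up, 66 mm when down. An over-centre spring holds it up, resists with about 8 N at first, gives way past half travel (0.006), then snaps down and stays down; it cannot be pulled up again.
- post_3 (a point): Foot of a gauge post (at y = -45 mm) on its axis, on the base plate's top; z up. The post is 44 mm in diameter and 60 mm high, its top 8 mm bevelled to 36 mm. A blank that fits comes to rest with its underside at this point; one that is too tight stays more than 45 mm higher.
- pin_3 (a joint): Travel of the sprung brass pin in the top of that post, in m: 0 = up, 0.012 = driven fully down. Its round head is 22 mm wide; its top face stands 78 mm above the post's foot when up, 66 mm when down. An over-centre spring holds it up, resists with about 8 N at first, gives way past half travel (0.006), then snaps down and stays down; it cannot be pulled up again.
- post_4 (a point): Foot of a gauge post (at y = -135 mm) on its axis, on the base plate's top; z up. The post is 44 mm in diameter and 60 mm high, its top 8 mm bevelled to 36 mm. A blank that fits comes to rest with its underside at this point; one that is too tight stays more than 45 mm higher.
- pin_4 (a joint): Travel of the sprung brass pin in the top of that post, in m: 0 = up, 0.012 = driven fully down. Its round head is 22 mm wide; its top face stands 78 mm above the post's foot when up, 66 mm when down. An over-centre spring holds it up, resists with about 8 N at first, gives way past half travel (0.006), then snaps down and stays down; it cannot be pulled up again.
- tray: Fixed shallow wooden rework tray, outside 140 x 180 x 25 mm, walls and floor 5 mm; origin at the centre of its underside. Empty at the start.
- mat: Fixed flat dark rubber mat 120 x 210 x 4 mm, the mallet's place; origin at the centre of its underside.
- mallet: Wooden mallet, 0.18 kg, standing on a striking face on the mat: head 50 x 50 mm, 64 mm tall, centred 50 mm along +x from the origin; level handle 22 mm wide, 24 mm tall, from the head (x = +25 mm) to x = -75 mm, its axis 32 mm above the origin. Origin level with the lower striking face; x points from handle to head, z up.
- mallet_face (a point): Centre of the mallet's lower striking face (50 mm along the mallet's +x from its origin).
- mallet_end (a point): Free end of the mallet's handle, on its axis (75 mm along the mallet's -x, 32 mm up).
- notepad: Paper notepad 100 x 75 x 20 mm, a bystander to leave where it is; origin at the centre of its underside.
- glue: Small white glue bottle, 36 mm diameter, 90 mm tall, a bystander to leave where it is; origin at the centre of its underside.
Things that resemble listed ones, but are neither listed nor needed, are in the scene too. What is shaped like the ring_d but blue or green is not meant.

How it is judged:
By the outcome, as a careful person would: the job done as asked, in the order asked, and still so for the second after the job is handed in, with the robot touching nothing.
Of ring_a, ring_b, ring_c, ring_d, ring_e only 4 to 5 are there at a start; the rules pass over those that are not, and their reading is None.
At some moment in a run one of ring_a, ring_b, ring_c, ring_d, ring_e, mallet may be knocked a few centimetres aside while the robot is not near it.
Once in a run the grip may slacken for a moment while it holds something.
It also fails if it takes over 210 s, if anything falls off the work surface, if the arm or the gripper's body presses on something with over 40 N, if the wrist force passes 120 N, or if a joint passes its speed limit or range.

### The arm

A 6-joint arm with a two-finger parallel gripper is mounted at the origin on the work surface. World frame = base frame: x ahead of the robot, y to its left, z up, the work surface at z = 0. Lengths are in m, angles in rad, forces in N, time in s.
With the tool pointing down it reaches from about 0.375 to 0.825 m from the base axis. Payload 5.5 kg.
Tool frame: the origin (TCP) lies on the centre line of the jaws, within the pads' length; the fingertips stand manip.tips_ahead ahead of it and the grasp point (between the pads) lies 8 mm behind it (manip.tips_ahead is the distance from the TCP to the fingertips, in m); z points along the fingers, y is the line along which they close (so a half turn about z gives the same grasp; the last joint's range is limited). The gripper opens to 85 mm and grips with 20 to 120 N. Pads are 22 mm wide; open, the fingers measure 114 mm over their backs; the gripper's body (76 mm by 85 mm) begins 54 mm behind the grasp point. The pads swing forward as they close: fully open they stand 13 mm farther back than shut.
Start: joints at [1.193, 0.314, -0.047, 1.21, 0, 1.571], TCP at [0.221, 0.558, 0.242] pointing down, gripper open.
Joint ranges: [-2.67, 2.67], [-0.69, 1.73], [-1.03, 1.25], [-2.08, 2.16], [-1.42, 1.45], [-3.14, 3.14]. Speed limits (rad/s): [2.39, 2.39, 3.01, 3.14, 3.14, 3.14].

### API

Orientations are given as [roll, pitch, yaw] about the fixed x, y, z axes, in that order (R = Rz(yaw) Ry(pitch) Rx(roll)).
In Python, from station import manip gives the robot as it stands. The module is installed in compiled form; this text tells all that it offers.
- The arm moves only by the tool carry_out, never from a script. Its argument "rows" is a list of rows, each a list of 5 numbers: the finger opening in mm, from 0 to 85.4, then the shift along the tool's x, y, z in units of 25 mm (1.0 is 25 mm), then the turn about the tool's z in units of 5 degrees (1.0 is 5 degrees). In form: [[claw, dx, dy, dz, twist], ...]. A call has 1 to 12 rows; each row shifts and turns the commanded pose from where the row before left it, along the tool's axes as they then stand; what a row does not reach is not made up. A row lasts 1/12 s, in which the tool goes at most 41.7 mm and 7.16 degrees, less where a joint would pass 70% of its speed; a pose out of reach is approached as far as the arm can. A call is refused whole if a number of a shift passes 1 or a number of a turn 1, either way. A call with a gripper value outside its range is refused whole. The fingers move at their own pace and stop on an object; "grip_force" is the grip in N (left out, the last holds). Time passes only in rows, so rows that do not move let the fingers close. It gives the time, the measured TCP pose, the force, the opening and the grip force at its end, in the units of the state.
- manip.get_obs(): the state, without advancing time (a new reading comes with each control period).
- manip.read_camera(name): name is "scene" or "top" or "wrist"; returns (picture, depth): 480x640x3 uint8, blue, green, red; 480x640 float32, m along the optical axis (not along the pixel's ray), 0 where there is no reading.
- manip.camera_params(name): a dict with "camera_matrix" (3x3 intrinsics, pixels), "position" and "rotation" of the camera in the world. Camera axes: x right, y up, looking along -z (the intrinsics and any distortion apply to the point x, -y, -z); pixel columns grow to the right and rows downward; lengths in m; the calibration is good to about 2 mm. A picture is of the moment at which its call begins: read the wrist's pose just before it. camera_params takes no time and is no camera call; for the wrist camera it gives the pose at the moment of the call.
- manip.hand_in(): hands the job in; it is judged then, once.
The state is a dict: "time_s": time; "joint_pos": joint angles; "joint_velocities": joint speeds; "tau": joint torques, N m; "eef_pos": TCP position; "ee_rot": TCP orientation; "ft_force": force on the tool from outside, world axes, zero at the start; "wrist_torque": the same for the moment, N m; "width": finger opening in m; "gripper_force": force on a finger pad.
Only numpy, scipy, OpenCV 4.12 (cv2) and the standard library are available. Lean on these libraries where they do the work, as an engineer would, in place of code of your own. Each camera call takes 0.05 s, during which the arm holds its last target. There are 200 camera calls.

## Working session

There is one attempt and no reset: what is moved stays moved. The work goes in short steps, Python scripts to look and compute and a tool call to move; the robot and the scene stay as the last step left them, time stands still between calls to the robot, and variables do not carry over. Pictures are saved under pics/ and viewed, at most 14 in all, crops included, and the job is handed in when it is done.

Besides the shell and the picture viewer there is one more tool, called after ">>>" as name(argument=value, ...), one argument or row to a line, values as JSON. carry_out: Moves the arm, as the interface text tells. Its arguments: {"type":"object","properties":{"rows":{"type":"array","items":{"type":"array","items":{"type":"number"}}},"grip_force":{"type":"number"}},"required":["rows"]}

```bash
mkdir -p pics
cat > h.py <<'E'
import numpy as np, cv2
from station import manip
def cam(n):
    p=manip.camera_params(n); im,d=manip.read_camera(n); return p,im,d
def cloud(p,d):
    K=np.array(p["camera_matrix"]);v,u=np.mgrid[0:480,0:640]
    x=(u-K[0,2])/K[0,0]*d; y=(v-K[1,2])/K[1,1]*d
    P=np.stack([x,-y,-d],-1)@np.array(p["rotation"]).T+np.array(p["position"])
    P[d<=0]=np.nan
    return P
E
python3 - <<'E'
from h import *
print(manip.get_obs(), manip.tips_ahead)
for n in("top","scene"):
    p,im,d=cam(n); print(n,p); cv2.imwrite(f"pics/{n}0.png",im); np.savez(f"{n}0.npz",im=im,P=cloud(p,d))
E
```

```text
{'time_s': 0.0, 'joint_pos': array([ 1.19300994e+00,  3.14250339e-01, -4.80771599e-02,  1.21017385e+00,
       -4.91422643e-05,  1.57078786e+00]), 'joint_velocities': array([ 1.53577369e-03, -2.43113189e-05,  1.77140928e-04,  2.48471916e-04,
        2.64024341e-03,  1.35643515e-03]), 'tau': array([ 9.95077608e-04, -5.39589179e+01,  3.39750195e+01,  1.91329984e-02,
        3.54132162e-04, -7.50960510e-06]), 'eef_pos': array([0.22113046, 0.55717406, 0.2414208 ]), 'ee_rot': array([-3.13988763e+00,  4.91277611e-05,  2.76381481e+00]), 'ft_force': array([ 0.00771849,  0.59398574, -0.76009992]), 'wrist_torque': array([ 0.01213569, -0.01048252, -0.06255575]), 'gripper_force': 0.0, 'width': 0.0854770681414568} 0.011
top {'camera_matrix': array([[589.78531136,   0.        , 319.44349799],
       [  0.        , 589.78531136, 242.18233061],
       [  0.        ,   0.        ,   1.        ]]), 'position': array([ 0.36696373, -0.02406745,  1.3345416 ]), 'rotation': array([ 0.07962663,  0.0169806 , -1.59045125])}Traceback (most recent call last):
  File "<stdin>", line 4, in <module>
  File "h.py", line 8, in cloud
    P=np.stack([x,-y,-d],-1)@np.array(p["rotation"]).T+np.array(p["position"])
      ~~~~~~~~~~~~~~~~~~~~~~~~~~~~~~~~~~~~~~~~~~~~~~~~^~~~~~~~~~~~~~~~~~~~~~~~
ValueError: operands could not be broadcast together with shapes (480,640) (3,)
```

```bash
sed -i 's/np.array(p\["rotation"\]).T/Rot.from_euler("xyz",p["rotation"]).as_matrix().T/; 1i from scipy.spatial.transform import Rotation as Rot' h.py
python3 - <<'E'
from h import *
for n in("top","scene"):
    p,im,d=cam(n); print(n,p["position"],p.keys()); cv2.imwrite(f"pics/{n}0.png",im); P=cloud(p,d);np.savez(f"{n}0.npz",im=im,P=P)
    print(np.nanmedian(P[...,2]),(d<=0).mean())
E
```

```text
top [ 0.36696373 -0.02406745  1.3345416 ] dict_keys(['camera_matrix', 'position', 'rotation'])
0.0008016919954195734 0.004075520833333333
scene [1.12432744 0.06002767 1.10113755] dict_keys(['camera_matrix', 'position', 'rotation'])
0.0012178445278441252 0.004098307291666666
```

View pics/top0.png

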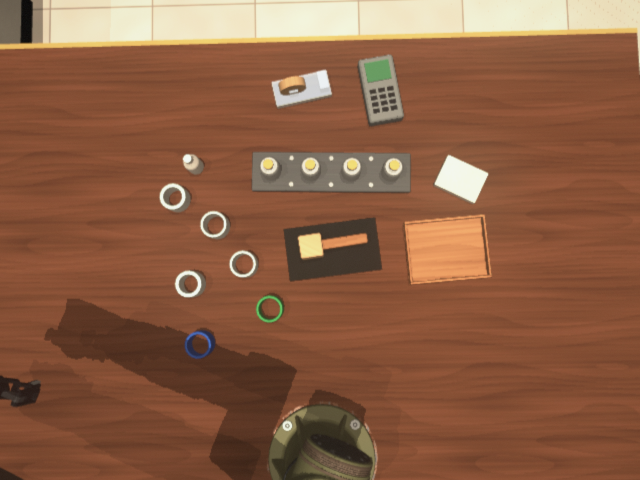

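View pics/scene0.png

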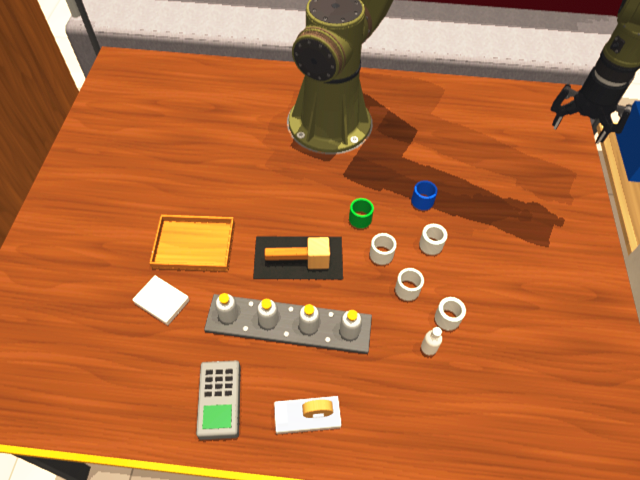

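The top picture shows four silver rings, at (175,197), (214,225), (243,264) and (190,284). The lookalikes are the green ring (269,309), the blue ring (198,344) and the white glue bottle (192,162). The rack posts run along row ~165, the mallet is on the mat at (311,245), and the tray is at (448,250). I choose the four silver-grey rings.

```bash
cat >> h.py <<'E'
def blobs(P,lo,hi,c,r):
    m=(P[...,2]>lo)&(P[...,2]<hi)&(np.hypot(P[...,0]-c[0],P[...,1]-c[1])<r)
    return P[m]
def circ(q,seed=None):
    "centre of the minimum enclosing circle of the xy points"
    (x,y),r=cv2.minEnclosingCircle(q[:,:2].astype(np.float32)); return np.array([x,y,r,np.median(q[:,2]),len(q)])
E
python3 - <<'E'
from h import *
np.set_printoptions(precision=4,suppress=True)
for n in("top","scene"):
    f=np.load(n+"0.npz");P=f["P"];print(n)
    if n=="top":
        S=[P[v,u,:2] for u,v in[(175,197),(214,225),(243,264),(190,284),(269,309),(198,344)]]
        C=[P[v,u,:2] for u,v in[(268,162),(310,163),(351,164),(394,165)]]
        M=P[245,311,:2];T=P[250,448,:2];N=P[178,462,:2];G=P[162,192,:2]
    for s in S: print("ring",circ(blobs(P,.04,.065,s,.045)))
    for s in C:
        print("post",circ(blobs(P,.068,.082,s,.035)),circ(blobs(P,.086,.1,s,.03)))
    for l,lo,hi,c,r in[("mhead",.055,.08,M,.06),("mall",.02,.08,M,.15),("tray",.018,.032,T,.15),("note",.012,.03,N,.08),("glue",.02,.1,G,.04),("rack",.01,.02,(C[1]+C[2])/2,.2)]:
        q=blobs(P,lo,hi,c,r); (x,y),(w,h),a=cv2.minAreaRect(q[:,:2].astype(np.float32)); print(l,np.array([x,y,w,h,a,np.median(q[:,2]),len(q)]))
    np.save
f=np.load("top0.npz");cv2.imwrite("pics/crop.png",cv2.resize(f["im"][140:360,150:450],None,fx=2.6,fy=2.6))
E
```

```text
top
ring [  0.5781   0.3184   0.0295   0.0496 305.    ]
ring [  0.5143   0.229    0.0297   0.0499 227.    ]
ring [  0.4262   0.1649   0.0293   0.0498 221.    ]
ring [  0.3844   0.2844   0.0298   0.0498 296.    ]
ring [  0.3275   0.1083   0.029    0.0502 213.    ]
ring [  0.2519   0.2636   0.0296   0.0495 237.    ]
post [  0.6362   0.1021   0.0216   0.0744 210.    ] [ 0.6366  0.1027  0.0111  0.0935 80.    ]
post [  0.6331   0.0127   0.0221   0.0744 211.    ] [ 0.6337  0.0128  0.0109  0.0938 82.    ]
post [  0.6295  -0.0785   0.0223   0.0742 205.    ] [ 0.6313 -0.0776  0.0115  0.0933 80.    ]
post [  0.6278  -0.1672   0.0219   0.0746 208.    ] [ 0.6282 -0.1669  0.0112  0.093  86.    ]
mhead [  0.4615   0.0152   0.05     0.0498   7.4808   0.0685 533.    ]
mall [   0.4922    0.0399    0.2151    0.2857   36.6396    0.0517 1267.    ]
tray [   0.4896   -0.2845    0.2184    0.1811    4.1095    0.0237 1054.    ]
note [   0.6084   -0.3247    0.1009    0.0777   63.2602    0.0205 1505.    ]
glue [  0.6504   0.2741   0.0292   0.035   37.0805   0.0617 275.    ]
rack [   0.6409   -0.0244    0.3622 
[... 483 characters left out ...]
19   0.0749 217.    ] [ 0.6364  0.0122  0.0116  0.094  85.    ]
post [  0.6338  -0.0789   0.0217   0.0752 208.    ] [ 0.6331 -0.0779  0.0116  0.0937 85.    ]
post [  0.6309  -0.1681   0.0225   0.0749 209.    ] [ 0.6301 -0.1692  0.0118  0.0941 84.    ]
mhead [  0.4661   0.0009   0.0522   0.0757   7.7834   0.0687 456.    ]
mall [   0.483     0.0447    0.2048    0.2731   37.9293    0.049  1492.    ]
tray [   0.4891   -0.286     0.2203    0.1811    3.896     0.0234 1067.    ]
note [   0.6114   -0.3257    0.1026    0.0763   63.0306    0.0212 1419.    ]
glue [  0.6584   0.2734   0.0347   0.0317  68.9216   0.0611 359.    ]
rack [   0.6462   -0.0333    0.3748    0.3626    1.7504    0.0161 4345.    ]
```

View pics/crop.png

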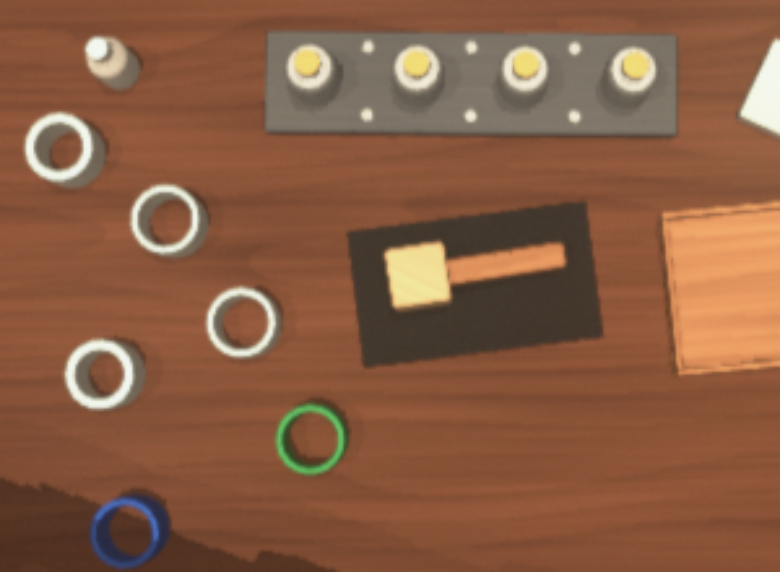

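The crop shows four silver rings at crop px (60,148), (168,220), (242,322) and (102,374). The second and third have thinner walls. All four differ clearly from the green and blue rings. I'll turn the tool to yaw 90° first, then move over ring 2.

```bash
cat >> h.py <<'E'
def togo(tgt,yaw=np.pi/2):
    "remaining shift in tool units from the measured pose, turn in units of 5 deg"
    o=manip.get_obs(); R=Rot.from_euler("xyz",o["ee_rot"]); d=R.inv().apply(np.array(tgt)-o["eef_pos"])/.025
    t=-(yaw-o["ee_rot"][2]); print("togo",np.round(d,2),"turn",round(np.degrees(t)/5,2),"pos",np.round(o["eef_pos"],4),"t",round(o["time_s"],1),"F",np.round(o["ft_force"],1),"w",round(o["width"],4))
def both(pts,lo,hi,r):
    "mean over both fixed cameras of the enclosing circle's centre near each point"
    out=[]
    Ps=[cloud(*(lambda c:(c[0],c[2]))(cam(n))) for n in("top","scene")]
    for s in pts:
        row=[]
        for P in Ps:
            q=blobs(P,lo,hi,s,r); row.append(circ(q) if len(q)>20 else np.full(5,np.nan))
        out.append(row)
    return np.array(out)
E
python3 - <<'E'
from h import *
f=np.load("top0.npz");P=f["P"]
for n in("top","scene"):
    P=np.load(n+"0.npz")["P"]
    for l,lo,hi,x0,x1,y0,y1 in[("tray",.018,.03,.40,.58,-.40,-.17),("mathandle",.038,.055,.42,.52,-.13,.0)]:
        m=(P[...,2]>lo)&(P[...,2]<hi)&(P[...,0]>x0)&(P[...,0]<x1)&(P[...,1]>y0)&(P[...,1]<y1)
        q=P[m];print(l,np.round(cv2.minAreaRect(q[:,:2].astype(np.float32))[0:2],4),cv2.minAreaRect(q[:,:2].astype(np.float32))[2],len(q))
togo((.516,.228,.16))
E
```

```text
tray [[ 0.4856 -0.2848]
 [ 0.1839  0.181 ]] 4.035555839538574 626
mathandle [[ 0.47   -0.0538]
 [ 0.0334  0.1105]] 15.660345077514648 464
tray [[ 0.4869 -0.2863]
 [ 0.1812  0.1816]] 3.284296989440918 606
mathandle [[ 0.4747 -0.0561]
 [ 0.1087  0.0356]] 89.85210418701172 436
togo [-15.82  -7.89   3.28] turn 13.67 pos [0.2212 0.5573 0.2416] t 0.1 F [-1.   0.9  0.4] w 0.0857
```

>>> carry_out(
  rows=[
    [85,0,0,0,1],
    [85,0,0,0,1],
    [85,0,0,0,1],
    [85,0,0,0,1],
    [85,0,0,0,1],
    [85,0,0,0,1],
    [85,0,0,0,1],
    [85,0,0,0,1],
    [85,0,0,0,1],
    [85,0,0,0,1],
    [85,0,0,0,1],
    [85,0,0,0,1],
  ],
)

```text
time_s: 1.15
eef_pos: [0.2212, 0.5575, 0.2419]
ee_rot: [-3.141, 0.001, 1.712]
ft_force: [-0.4, -0.2, 1.7]
width: 0.0851
gripper_force: 0.0
```

>>> carry_out(
  rows=[
    [85,0,0,0,1],
    [85,0,0,0,0.7],
    [85,0,0,0,0],
  ],
)

```text
time_s: 1.4
eef_pos: [0.2213, 0.5575, 0.2419]
ee_rot: [-3.141, 0.001, 1.567]
ft_force: [-0.9, 0.2, 0.1]
width: 0.085
gripper_force: 0.0
```

```bash
python3 -c "
from h import *
togo((.516,.228,.16))"
```

```text
togo [-13.13  11.84   3.28] turn -0.05 pos [0.2213 0.5575 0.2419] t 1.4 F [-0.9  0.2  0.1] w 0.085
```

>>> carry_out(
  rows=[
    [85,-1,0.9,0.25,0],
    [85,-1,0.9,0.25,0],
    [85,-1,0.9,0.25,0],
    [85,-1,0.9,0.25,0],
    [85,-1,0.9,0.25,0],
    [85,-1,0.9,0.25,0],
    [85,-1,0.9,0.25,0],
    [85,-1,0.9,0.25,0],
    [85,-1,0.9,0.25,0],
    [85,-1,0.9,0.25,0],
    [85,-1,0.9,0.25,0],
    [85,-1,0.9,0.25,0],
  ],
)

```text
time_s: 2.4
eef_pos: [0.4914, 0.2555, 0.167]
ee_rot: [-3.142, -0.0, 1.57]
ft_force: [0.7, 1.2, 0.8]
width: 0.0853
gripper_force: 0.0
```

>>> carry_out(
  rows=[
    [85,-1,0.9,0.25,0],
    [85,-0.1,0.1,0,0],
    [85,0,0,0,0],
  ],
)

```text
time_s: 2.65
eef_pos: [0.5162, 0.2278, 0.1604]
ee_rot: [-3.141, 0.0, 1.566]
ft_force: [0.2, 1.2, 0.6]
width: 0.085
gripper_force: 0.0
```

Run:
```python
from h import *
np.set_printoptions(precision=4,suppress=True)
togo((.516,.228,.16))
p,im,d=cam("wrist");P=cloud(p,d);cv2.imwrite("pics/w1.png",im)
q=blobs(P,.045,.056,(.516,.228),.045);print(circ(q) if len(q) else 0)
q=blobs(P,.04,.06,(.428,.1645),.045);print(circ(q) if len(q) else 0, np.nanmin(P[...,:2],(0,1)),np.nanmax(P[...,:2],(0,1)))
```

```text
togo [ 0.01 -0.01  0.02] turn -0.05 pos [0.5162 0.2278 0.1604] t 2.6 F [0.2 1.2 0.6] w 0.085
[   0.5188    0.2271    0.029     0.0486 1711.    ]
[   0.431     0.1641    0.0291    0.0482 1397.    ] [ 0.1749 -0.0679] [0.8344 0.3943]
```

View pics/w1.png

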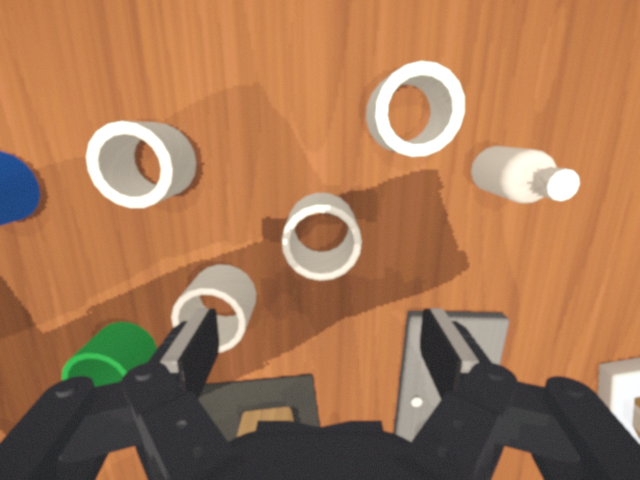

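The wrist picture shows ring 2 below the tool at (321,240). Ring 1 is at (415,108), ring 4 at (140,165), ring 3 at (215,310), and the mat and rack are at the bottom. Descend and grip.

>>> carry_out(
  rows=[
    [85,0,0,1,0],
    [85,0,0,1,0],
    [85,0,0,1,0],
    [85,0,0,1,0],
    [85,0,0,1,0],
    [85,0,0,0,0],
    [50,0,0,0,0],
    [50,0,0,0,0],
    [50,0,0,0,0],
    [50,0,0,0,0],
    [50,0,0,0,0],
    [50,0,0,0,0],
  ],
  grip_force=70,
)

```text
time_s: 3.7
eef_pos: [0.5167, 0.2307, 0.0387]
ee_rot: [3.139, -0.002, 1.569]
ft_force: [-2.3, 1.0, 6.0]
width: 0.0565
gripper_force: 74.2
```

>>> carry_out(
  rows=[
    [50,0,0,0,0],
    [50,0,0,0,0],
    [50,0,0,-1,0],
    [50,0,0,-1,0],
    [50,0,0,-1,0],
    [50,0,0,-1,0],
    [50,0,0,-1,0],
    [50,0,0,0,0],
  ],
)

```text
time_s: 4.37
eef_pos: [0.519, 0.2312, 0.1682]
ee_rot: [3.132, -0.004, 1.569]
ft_force: [1.3, 0.8, -1.3]
width: 0.0563
gripper_force: 75.0
```

Run:
```python
from h import *
np.set_printoptions(precision=4,suppress=True)
togo((.629,-.168,.165))
x=(.517,.228)
for n in("top","scene","wrist"):
    p,im,d=cam(n);P=cloud(p,d);q=P[(P[...,2]>.12)&(P[...,2]<.19)&(np.hypot(P[...,0]-x[0],P[...,1]-x[1])<.05)]
    cv2.imwrite(f"pics/g_{n}.png",im); print(n,len(q),np.percentile(q,[2,50,98],axis=0) if len(q) else 0)
```

```text
togo [-15.96   4.44   0.1 ] turn -0.03 pos [0.519  0.2312 0.1682] t 4.4 F [ 1.3  0.8 -1.3] w 0.0563
top 235 [[0.4787 0.2006 0.1338]
 [0.5059 0.2074 0.1724]
 [0.5439 0.2252 0.1846]]
scene 455 [[0.4903 0.199  0.1311]
 [0.5348 0.2152 0.1594]
 [0.5582 0.2445 0.181 ]]
wrist 19404 [[0.4805 0.2024 0.1275]
 [0.5178 0.2286 0.1672]
 [0.5552 0.255  0.1874]]
```

View pics/g_wrist.png

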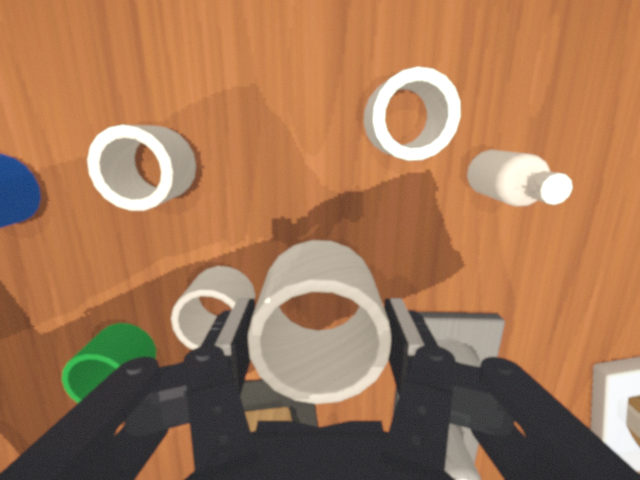

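The wrist picture shows the ring held between the pads at (320,330). The TCP reads a few mm off the commanded pose, so I'll settle and check it.

Run:
```python
from h import *
togo((.630,-.168,.165)); print(manip.get_obs()["ee_rot"])
p,im,d=cam("wrist");P=cloud(p,d);o=manip.get_obs()
# rim top of held ring
q=P[(P[...,2]>.17)&(P[...,2]<.19)&(np.hypot(P[...,0]-.518,P[...,1]-.23)<.035)]
print(len(q),circ(q),o["eef_pos"])
```

```text
togo [-15.89   4.61  -0.13] turn -0.03 pos [0.5158 0.2296 0.1619] t 4.5 F [-0.5 -0.9 -1.4] w 0.0566
[ 3.14001954e+00 -7.35784061e-04  1.56841996e+00]
7210 [5.17997563e-01 2.31631607e-01 3.45809981e-02 1.72076208e-01
 7.21000000e+03] [0.51507882 0.22935173 0.16082632]
```

>>> carry_out(
  rows=[
    [50,-1,0.3,0,0],
    [50,-1,0.3,0,0],
    [50,-1,0.3,0,0],
    [50,-1,0.3,0,0],
    [50,-1,0.3,0,0],
    [50,-1,0.3,0,0],
    [50,-1,0.3,0,0],
    [50,-1,0.3,0,0],
    [50,-1,0.3,0,0],
    [50,-1,0.3,0,0],
    [50,-1,0.3,0,0],
    [50,-1,0.3,0,0],
  ],
)

```text
time_s: 5.57
eef_pos: [0.6038, -0.0719, 0.1593]
ee_rot: [-3.139, -0.0, 1.568]
ft_force: [0.2, 0.7, -1.4]
width: 0.056
gripper_force: 75.0
```

>>> carry_out(
  rows=[
    [50,-1,0.3,0,0],
    [50,-1,0.3,0,0],
    [50,-1,0.2,0,0],
    [50,-0.9,0.2,0,0],
    [50,0,0,0,0],
    [50,0,0,0,0],
  ],
)

```text
time_s: 6.07
eef_pos: [0.6285, -0.1692, 0.1592]
ee_rot: [-3.139, -0.001, 1.566]
ft_force: [-0.0, 0.6, -1.3]
width: 0.0563
gripper_force: 75.0
```

Run:
```python
from h import *
togo((.630,-.168,.1))
p,im,d=cam("wrist");P=cloud(p,d);togo((.630,-.168,.1));cv2.imwrite("pics/g2.png",im)
for y,x in((-.168,.630),(-.078,.632),(.012,.635),(.102,.638)):
    q=blobs(P,.086,.1,(x,y),.03);print(circ(q) if len(q)>9 else 0)
```

```text
togo [0.05 0.07 2.37] turn -0.05 pos [ 0.6285 -0.1692  0.1592] t 6.1 F [-0.   0.6 -1.3] w 0.0563
togo [0.01 0.07 2.38] turn -0.04 pos [ 0.6285 -0.1683  0.1594] t 6.1 F [ 0.2 -0.  -1.7] w 0.0565
0
[ 6.35366678e-01 -7.92833716e-02  1.10039767e-02  9.19022299e-02
  1.38800000e+03]
0
0
```

View pics/g2.png

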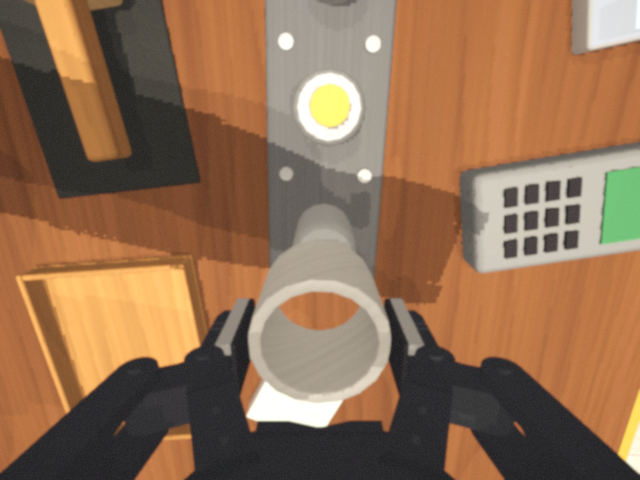

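The picture shows the ring held over post 4, at (325,230) under the ring, with pin 3 at (330,105). Lower gently.

>>> carry_out(
  rows=[
    [50,0.08,0.05,1,0],
    [50,0,0,0.8,0],
    [50,0,0,0.2,0],
    [50,0,0,0.2,0],
    [50,0,0,0.2,0],
    [50,0,0,0,0],
    [50,0,0,0,0],
  ],
)

```text
time_s: 6.7
eef_pos: [0.6308, -0.1661, 0.1015]
ee_rot: [3.141, 0.0, 1.569]
ft_force: [-0.4, 0.8, -0.4]
width: 0.0567
gripper_force: 75.0
```

>>> carry_out(
  rows=[
    [50,0,0,0.2,0],
    [50,0,0,0.2,0],
    [50,0,0,0.2,0],
    [50,0,0,0,0],
    [50,0,0,0,0],
  ],
)

```text
time_s: 7.12
eef_pos: [0.6304, -0.1663, 0.0855]
ee_rot: [-3.141, -0.0, 1.568]
ft_force: [-0.3, 0.5, -2.2]
width: 0.0564
gripper_force: 75.0
```

>>> carry_out(
  rows=[
    [50,0,0,0.3,0],
    [50,0,0,0.3,0],
    [50,0,0,0.3,0],
    [50,0,0,0.2,0],
    [50,0,0,0,0],
    [85,0,0,0,0],
    [85,0,0,0,0],
    [85,0,0,0,0],
    [85,0,0,0,0],
    [85,0,0,0,0],
    [85,0,0,0,0],
  ],
)

```text
time_s: 8.03
eef_pos: [0.6309, -0.1664, 0.0589]
ee_rot: [3.141, 0.0, 1.568]
ft_force: [0.1, -0.1, -0.1]
width: 0.085
gripper_force: 0.0
```

>>> carry_out(
  rows=[
    [85,0,0,-1,0],
    [85,0,0,-1,0],
    [85,0,0,-1,0],
    [85,0,0,-1,0],
    [85,0,0,-0.5,0],
    [85,0,0,0,0],
    [85,0,0,0,0],
  ],
)

```text
time_s: 8.62
eef_pos: [0.6312, -0.1665, 0.1717]
ee_rot: [3.14, 0.0, 1.568]
ft_force: [0.6, -0.6, -0.8]
width: 0.0853
gripper_force: 0.0
```

Run:
```python
from h import *
np.set_printoptions(precision=4,suppress=True)
r=both([(.580,.318),(.428,.1645),(.386,.284)],.04,.065,.045);print(r[...,:3],r[...,:2].mean(1))
p,im,d=cam("top");P=cloud(p,d);q=blobs(P,.055,.075,(.630,-.168),.04);print(circ(q),np.percentile(q[:,2],[5,50,95]))
p,im,d=cam("scene");P=cloud(p,d);q=blobs(P,.045,.072,(.630,-.168),.04);print(circ(q),np.percentile(q[:,2],[5,50,95]))
togo((.428,.1645,.16))
```

```text
[[[0.5792 0.3179 0.0299]
  [0.5808 0.3179 0.0303]]

 [[0.426  0.1647 0.029 ]
  [0.4269 0.164  0.0313]]

 [[0.3851 0.2844 0.0293]
  [0.3872 0.2835 0.0313]]] [[0.58   0.3179]
 [0.4264 0.1643]
 [0.3862 0.2839]]
  return _methods._mean(a, axis=axis, dtype=dtype,
  ret = ret.dtype.type(ret / rcount)
Traceback (most recent call last):
IndexError: index -1 is out of bounds for axis 0 with size 0
```

>>> carry_out(
  rows=[
    [85,1,-0.6,0,0],
    [85,1,-0.6,0,0],
    [85,1,-0.6,0,0],
    [85,1,-0.6,0,0],
    [85,1,-0.6,0,0],
    [85,1,-0.6,0,0],
    [85,1,-0.6,0,0],
    [85,1,-0.6,0,0],
    [85,1,-0.6,0,0],
    [85,1,-0.6,0,0],
    [85,1,-0.7,0,0],
    [85,1,-0.7,0,0],
  ],
)

```text
time_s: 9.77
eef_pos: [0.4447, 0.1349, 0.1698]
ee_rot: [-3.14, 0.001, 1.568]
ft_force: [-0.4, 0.4, 0.8]
width: 0.085
gripper_force: 0.0
```

>>> carry_out(
  rows=[
    [85,1,-0.7,0,0],
    [85,0.2,-0.1,0,0],
    [85,0,0,0,0],
    [85,0,0,0,0],
  ],
)

```text
time_s: 10.1
eef_pos: [0.4264, 0.1639, 0.1704]
ee_rot: [-3.141, 0.001, 1.569]
ft_force: [-0.0, -0.3, 0.4]
width: 0.0853
gripper_force: 0.0
```

```bash
cat >> h.py <<'E'
def onpost(pts=((.638,.102),(.635,.012),(.632,-.078),(.630,-.168))):
    "heights of annulus 23-29 mm about each post axis, both cameras"
    for n in("top","scene"):
        p,im,d=cam(n);P=cloud(p,d);cv2.imwrite(f"pics/last_{n}.png",im)
        for i,s in enumerate(pts):
            r=np.hypot(P[...,0]-s[0],P[...,1]-s[1]);q=P[(r>.023)&(r<.028)&(P[...,2]>.02)]
            print(n,"post",i+1,len(q),np.percentile(q[:,2],[10,50,90]).round(4) if len(q)>9 else "")
E
python3 - <<'E'
from h import *
onpost()
p,im,d=cam("wrist");P=cloud(p,d);print(circ(blobs(P,.045,.056,(.427,.164),.045)))
togo((.427,.164,.035))
E
```

```text
top post 1 26 [0.0205 0.035  0.0634]
top post 2 26 [0.0206 0.045  0.0648]
top post 3 15 [0.0212 0.0358 0.0568]
top post 4 134 [0.0592 0.0647 0.0686]
scene post 1 52 [0.0229 0.0379 0.0693]
scene post 2 42 [0.0209 0.0511 0.0686]
scene post 3 45 [0.0216 0.0508 0.0671]
scene post 4 300 [0.0291 0.0612 0.0679]
[4.30329025e-01 1.63512602e-01 2.90328264e-02 4.85116872e-02
 1.60600000e+03]
togo [ 0.03 -0.    5.43] turn -0.05 pos [0.4271 0.1633 0.1707] t 10.2 F [-1.2  0.3  0.1] w 0.0851
```

Ring top reads 0.065, so it is seated on post 4. Grip ring 3.

>>> carry_out(
  rows=[
    [85,0,0,1,0],
    [85,0,0,1,0],
    [85,0,0,1,0],
    [85,0,0,1,0],
    [85,0,0,1,0],
    [85,0,0,0.4,0],
    [85,0,0,0,0],
    [50,0,0,0,0],
    [50,0,0,0,0],
    [50,0,0,0,0],
    [50,0,0,0,0],
    [50,0,0,0,0],
  ],
)

```text
time_s: 11.25
eef_pos: [0.4281, 0.1644, 0.0382]
ee_rot: [3.139, -0.001, 1.568]
ft_force: [-1.6, -2.0, 7.8]
width: 0.056
gripper_force: 72.5
```

>>> carry_out(
  rows=[
    [50,0,0,0,0],
    [50,0,0,0,0],
    [50,0,0,0,0],
    [50,0,0,-1,0],
    [50,0,0,-1,0],
    [50,0,0,-1,0],
    [50,0,0,-1,0],
    [50,0,0,-1,0],
    [50,0,0,-0.3,0],
    [50,0,0,0,0],
    [50,0,0,0,0],
  ],
)

```text
time_s: 12.17
eef_pos: [0.4268, 0.1642, 0.1686]
ee_rot: [3.14, -0.0, 1.568]
ft_force: [-0.7, -0.3, -2.3]
width: 0.0565
gripper_force: 74.5
```

```bash
python3 -c "
from h import *
togo((.632,-.077,.165))"
```

```text
togo [-9.63  8.23  0.15] turn -0.03 pos [0.4268 0.1642 0.1686] t 12.2 F [-0.7 -0.3 -2.3] w 0.0565
```

>>> carry_out(
  rows=[
    [50,-1,0.8,0,0],
    [50,-1,0.8,0,0],
    [50,-1,0.8,0,0],
    [50,-1,0.8,0,0],
    [50,-1,0.8,0,0],
    [50,-1,0.8,0,0],
    [50,-1,0.8,0,0],
    [50,-1,0.8,0,0],
    [50,-1,0.8,0,0],
    [50,-0.6,1,0.1,0],
    [50,0,0,0,0],
    [50,0,0,0,0],
  ],
)

```text
time_s: 13.17
eef_pos: [0.6304, -0.0772, 0.1629]
ee_rot: [-3.138, -0.001, 1.567]
ft_force: [0.1, 0.6, -1.2]
width: 0.0566
gripper_force: 74.9
```

```bash
python3 -c "
from h import *
togo((.632,-.077,.165))"
```

```text
togo [ 0.01  0.07 -0.08] turn -0.05 pos [ 0.6304 -0.0772  0.1629] t 13.2 F [ 0.1  0.6 -1.2] w 0.0566
```

>>> carry_out(
  rows=[
    [50,0,0.07,1,0],
    [50,0,0,0.8,0],
    [50,0,0,0.2,0],
    [50,0,0,0.2,0],
    [50,0,0,0.3,0],
    [50,0,0,0.2,0],
    [50,0,0,0.2,0],
    [50,0,0,0.2,0],
    [50,0,0,0,0],
    [50,0,0,0,0],
  ],
)

```text
time_s: 14.0
eef_pos: [0.6331, -0.0767, 0.0885]
ee_rot: [3.141, 0.001, 1.568]
ft_force: [3.8, -2.8, -4.0]
width: 0.0557
gripper_force: 74.8
```

>>> carry_out(
  rows=[
    [50,0,0,0.3,0],
    [50,0,0,0.3,0],
    [50,0,0,0.3,0],
    [50,0,0,0.3,0],
    [50,0,0,0,0],
    [85,0,0,0,0],
    [85,0,0,0,0],
    [85,0,0,0,0],
    [85,0,0,0,0],
    [85,0,0,0,0],
    [85,0,0,0,0],
  ],
)

```text
time_s: 14.92
eef_pos: [0.6325, -0.0761, 0.0586]
ee_rot: [-3.141, -0.0, 1.568]
ft_force: [0.4, -0.1, 0.3]
width: 0.0854
gripper_force: 0.0
```

>>> carry_out(
  rows=[
    [85,0,0,-1,0],
    [85,0,0,-1,0],
    [85,0,0,-1,0],
    [85,0,0,-1,0],
    [85,0,0,-0.5,0],
    [85,0,0,0,0],
  ],
)

```text
time_s: 15.42
eef_pos: [0.6349, -0.0765, 0.175]
ee_rot: [3.135, 0.001, 1.568]
ft_force: [1.2, -0.4, 0.2]
width: 0.085
gripper_force: 0.0
```

Run:
```python
from h import *
r=both([(.386,.284),(.580,.318)],.04,.065,.06);print(r[...,:3].round(4),r[...,:2].mean(1))
x,y=r[0,:,:2].mean(0);togo((x,y,.165))
```

```text
[[[0.3851 0.2847 0.0296]
  [0.3878 0.2831 0.0308]]

 [[0.5786 0.3189 0.0297]
  [0.5811 0.3173 0.0309]]] [[0.38645756 0.28386986]
 [0.57983336 0.31809795]]
togo [14.38 -9.89  0.24] turn -0.03 pos [ 0.6329 -0.0763  0.1711] t 15.5 F [-0.3 -0.1 -0.8] w 0.0848
```

>>> carry_out(
  rows=[
    [85,1,-0.7,0,0],
    [85,1,-0.7,0,0],
    [85,1,-0.7,0,0],
    [85,1,-0.7,0,0],
    [85,1,-0.7,0,0],
    [85,1,-0.7,0,0],
    [85,1,-0.7,0,0],
    [85,1,-0.7,0,0],
    [85,1,-0.7,0,0],
    [85,1,-0.7,0,0],
    [85,1,-0.7,0,0],
    [85,1,-0.7,0,0],
  ],
)

```text
time_s: 16.52
eef_pos: [0.4212, 0.2246, 0.1692]
ee_rot: [-3.139, 0.001, 1.568]
ft_force: [0.2, 0.5, 0.1]
width: 0.0851
gripper_force: 0.0
```

>>> carry_out(
  rows=[
    [85,1,-0.7,0,0],
    [85,1,-0.7,0,0],
    [85,0.4,-0.1,0,0],
    [85,0,0,0,0],
    [85,0,0,0,0],
  ],
)

```text
time_s: 16.93
eef_pos: [0.3856, 0.2839, 0.1699]
ee_rot: [-3.14, 0.002, 1.57]
ft_force: [-0.3, 0.0, 0.4]
width: 0.085
gripper_force: 0.0
```

Run:
```python
from h import *
onpost()
togo((.3865,.284,.035))
p,im,d=cam("wrist");P=cloud(p,d);print(circ(blobs(P,.045,.056,(.3865,.284),.045)))
```

```text
top post 1 29 [0.0216 0.0451 0.0634]
top post 2 26 [0.0208 0.0463 0.0676]
top post 3 136 [0.0612 0.0649 0.0681]
top post 4 129 [0.0608 0.065  0.0688]
scene post 1 47 [0.0211 0.0468 0.068 ]
scene post 2 40 [0.0218 0.0404 0.0686]
scene post 3 232 [0.0348 0.0647 0.0679]
scene post 4 304 [0.03   0.0602 0.0675]
togo [0.04 0.01 5.41] turn -0.04 pos [0.3863 0.2832 0.1704] t 17.0 F [ 0.1  0.1 -0.3] w 0.085
[3.89105827e-01 2.82909632e-01 2.90627014e-02 4.86265106e-02
 2.15300000e+03]
```

Both rings are seated. Grip ring 4 and try it on post 2.

>>> carry_out(
  rows=[
    [85,0,0,1,0],
    [85,0,0,1,0],
    [85,0,0,1,0],
    [85,0,0,1,0],
    [85,0,0,1,0],
    [85,0,0,0.4,0],
    [85,0,0,0,0],
    [50,0,0,0,0],
    [50,0,0,0,0],
    [50,0,0,0,0],
    [50,0,0,0,0],
    [50,0,0,0,0],
  ],
)

```text
time_s: 18.08
eef_pos: [0.3876, 0.2851, 0.038]
ee_rot: [3.139, -0.002, 1.568]
ft_force: [-1.2, -1.9, 6.9]
width: 0.0547
gripper_force: 74.8
```

>>> carry_out(
  rows=[
    [50,0,0,0,0],
    [50,0,0,0,0],
    [50,0,0,0,0],
    [50,0,0,-1,0],
    [50,0,0,-1,0],
    [50,0,0,-1,0],
    [50,0,0,-1,0],
    [50,0,0,-1,0],
    [50,0,0,-0.3,0],
    [50,0,0,0,0],
    [50,0,0,0,0],
  ],
)

```text
time_s: 19.0
eef_pos: [0.3862, 0.2844, 0.1685]
ee_rot: [3.141, -0.001, 1.568]
ft_force: [-0.9, -0.9, -2.0]
width: 0.0551
gripper_force: 75.1
```

```bash
python3 -c "
from h import *
togo((.635,.0125,.165))"
```

```text
togo [-10.85   9.98   0.14] turn -0.03 pos [0.3862 0.2844 0.1685] t 19.0 F [-0.9 -0.9 -2. ] w 0.0551
```

>>> carry_out(
  rows=[
    [50,-1,0.9,0,0],
    [50,-1,0.9,0,0],
    [50,-1,0.9,0,0],
    [50,-1,0.9,0,0],
    [50,-1,0.9,0,0],
    [50,-1,0.9,0,0],
    [50,-1,0.9,0,0],
    [50,-1,0.9,0,0],
    [50,-1,0.9,0,0],
    [50,-1,0.9,0,0],
    [50,-0.85,0.98,0.1,0],
    [50,0,0,0,0],
  ],
)

```text
time_s: 20.0
eef_pos: [0.6375, 0.0081, 0.1628]
ee_rot: [-3.141, 0.002, 1.564]
ft_force: [-0.1, 0.6, -2.4]
width: 0.0552
gripper_force: 75.1
```

>>> carry_out(
  rows=[
    [50,0,0,0,0],
  ],
)

```text
time_s: 20.08
eef_pos: [0.6344, 0.011, 0.163]
ee_rot: [-3.138, -0.0, 1.566]
ft_force: [-1.0, 0.3, -1.2]
width: 0.0554
gripper_force: 75.1
```

```bash
python3 -c "
from h import *
togo((.635,.0125,.165))"
```

```text
togo [ 0.06  0.02 -0.08] turn -0.06 pos [0.6344 0.011  0.163 ] t 20.1 F [-1.   0.3 -1.2] w 0.0554
```

>>> carry_out(
  rows=[
    [50,0.03,0.02,1,0],
    [50,0,0,0.8,0],
    [50,0,0,0.2,0],
    [50,0,0,0.1,0],
    [50,0,0,0.1,0],
    [50,0,0,0.1,0],
    [50,0,0,0,0],
    [50,0,0,0,0],
  ],
)

```text
time_s: 20.75
eef_pos: [0.633, 0.0142, 0.1122]
ee_rot: [-3.14, -0.0, 1.569]
ft_force: [-14.5, 0.6, 28.0]
width: 0.0553
gripper_force: 78.6
```

>>> carry_out(
  rows=[
    [50,0,0,0.15,0],
    [50,0,0,0,0],
  ],
)

```text
time_s: 20.92
eef_pos: [0.6361, 0.0138, 0.1077]
ee_rot: [3.138, 0.001, 1.569]
ft_force: [2.5, -2.2, 2.4]
width: 0.0548
gripper_force: 76.7
```

>>> carry_out(
  rows=[
    [50,0,0,0.15,0],
    [50,0,0,0,0],
  ],
)

```text
time_s: 21.08
eef_pos: [0.637, 0.0134, 0.1054]
ee_rot: [3.136, 0.001, 1.569]
ft_force: [-2.4, -1.6, 21.4]
width: 0.0554
gripper_force: 79.0
```

>>> carry_out(
  rows=[
    [50,0,0,0.08,0],
    [50,0,0,0,0],
    [50,0,0,0,0],
  ],
)

```text
time_s: 21.33
eef_pos: [0.6371, 0.0135, 0.1053]
ee_rot: [3.135, 0.001, 1.569]
ft_force: [-7.7, -1.8, 35.0]
width: 0.0553
gripper_force: 80.7
```

Ring 4 stops on the bevel: 35 N with the underside near 0.069. It is too tight, so it goes to the tray.

>>> carry_out(
  rows=[
    [50,0,0,-1,0],
    [50,0,0,-1,0],
    [50,0,0,-1,0],
    [50,-1,-0.6,0,0],
    [50,-1,-0.6,0,0],
    [50,-1,-0.6,0,0],
    [50,-1,-0.6,0,0],
    [50,-1,-0.6,0,0],
    [50,-1,-0.6,0,0],
    [50,-1,-0.6,0,0],
    [50,-1,-0.6,0,0],
    [50,-1,-0.6,0,0],
  ],
)

```text
time_s: 22.33
eef_pos: [0.4981, -0.2112, 0.1736]
ee_rot: [-3.14, -0.001, 1.57]
ft_force: [0.2, -0.4, -1.1]
width: 0.0555
gripper_force: 76.7
```

>>> carry_out(
  rows=[
    [50,-1,-0.6,0,0],
    [50,-0.3,-0.2,0,0],
    [50,0,0,0,0],
    [50,0,0,0,0],
  ],
)

```text
time_s: 22.67
eef_pos: [0.4793, -0.2431, 0.1738]
ee_rot: [-3.141, -0.001, 1.568]
ft_force: [0.7, 0.4, -1.1]
width: 0.0554
gripper_force: 76.6
```

Run:
```python
from h import *
p,im,d=cam("wrist");cv2.imwrite("pics/g3.png",im);togo((.483,-.245,.045))
```

```text
togo [-0.09  0.13  5.16] turn -0.02 pos [ 0.4798 -0.2428  0.1739] t 22.7 F [ 0.7  0.2 -1.3] w 0.0552
```

View pics/g3.png

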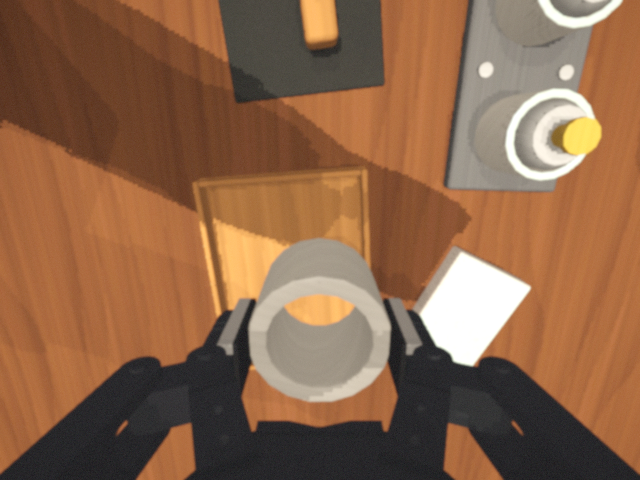

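The ring is held above the near part of the tray, tray corners at (197,183) and (367,170), with ring and pin on post 4 at (550,135). Lower and release.

>>> carry_out(
  rows=[
    [50,-0.1,0.1,1,0],
    [50,0,0,1,0],
    [50,0,0,1,0],
    [50,0,0,1,0],
    [50,0,0,0.7,0],
    [50,0,0,0.3,0],
    [50,0,0,0.15,0],
    [50,0,0,0,0],
    [85,0,0,0,0],
    [85,0,0,0,0],
    [85,0,0,0,0],
    [85,0,0,0,0],
  ],
)

```text
time_s: 23.72
eef_pos: [0.4831, -0.2469, 0.0464]
ee_rot: [3.14, 0.001, 1.568]
ft_force: [-0.6, 0.2, 1.3]
width: 0.0852
gripper_force: 0.0
```

>>> carry_out(
  rows=[
    [85,0,0,0,0],
    [85,0,0,-0.3,0],
    [85,0,0,-1,0],
    [85,0,0,-1,0],
    [85,0,0,-1,0],
    [85,0,0,-1,0],
    [85,0,0,-0.8,0],
    [85,0,0,0,0],
  ],
)

```text
time_s: 24.38
eef_pos: [0.4847, -0.2478, 0.178]
ee_rot: [3.135, 0.003, 1.568]
ft_force: [0.3, -0.1, -0.3]
width: 0.0853
gripper_force: 0.0
```

Run:
```python
from h import *
r=both([(.580,.318)],.04,.065,.07);print(r[...,:3].round(4))
x,y=r[0,:,:2].mean(0);togo((x,y,.165))
```

```text
[[[0.596  0.3062 0.0501]
  [0.5818 0.3172 0.03  ]]]
togo [22.36  4.18  0.35] turn -0.03 pos [ 0.4829 -0.2469  0.1742] t 24.5 F [-0.   0.1 -0.1] w 0.085
```

>>> carry_out(
  rows=[
    [85,1,0.17,0,0],
    [85,1,0.17,0,0],
    [85,1,0.17,0,0],
    [85,1,0.17,0,0],
    [85,1,0.17,0,0],
    [85,1,0.17,0,0],
    [85,1,0.17,0,0],
    [85,1,0.17,0,0],
    [85,1,0.17,0,0],
    [85,1,0.17,0,0],
    [85,1,0.17,0,0],
    [85,1,0.17,0,0],
  ],
)

```text
time_s: 25.48
eef_pos: [0.533, 0.0545, 0.1714]
ee_rot: [-3.139, 0.0, 1.568]
ft_force: [0.3, 0.2, 0.0]
width: 0.085
gripper_force: 0.0
```

>>> carry_out(
  rows=[
    [85,1,0.17,0,0],
    [85,1,0.17,0,0],
    [85,1,0.17,0,0],
    [85,1,0.17,0,0],
    [85,1,0.17,0,0],
    [85,1,0.17,0,0],
    [85,1,0.17,0,0],
    [85,1,0.17,0,0],
    [85,1,0.17,0,0],
    [85,1,0.17,0,0],
    [85,0.6,0.17,0,0],
    [85,0,0,0,0],
  ],
)

```text
time_s: 26.48
eef_pos: [0.581, 0.321, 0.1709]
ee_rot: [-3.14, -0.0, 1.571]
ft_force: [-0.5, -0.5, 0.9]
width: 0.0846
gripper_force: 0.0
```

Run:
```python
from h import *
r=both([(.483,-.246)],.045,.065,.05);print(r.round(4))
p,im,d=cam("wrist");P=cloud(p,d);print(circ(blobs(P,.04,.056,(.58,.318),.045)))
togo((.580,.318,.035))
```

```text
[[[ 4.797e-01 -2.461e-01  2.920e-02  5.480e-02  2.930e+02]
  [ 4.830e-01 -2.481e-01  3.020e-02  5.490e-02  3.030e+02]]]
[5.82811534e-01 3.17351341e-01 2.89867930e-02 4.85471248e-02
 2.34500000e+03]
togo [ 0.03 -0.01  5.46] turn -0.03 pos [0.5806 0.3174 0.1715] t 26.6 F [ 0.2 -0.3  0.3] w 0.0851
```

>>> carry_out(
  rows=[
    [85,0,0,1,0],
    [85,0,0,1,0],
    [85,0,0,1,0],
    [85,0,0,1,0],
    [85,0,0,1,0],
    [85,0,0,0.35,0],
    [85,0,0,0,0],
    [50,0,0,0,0],
    [50,0,0,0,0],
    [50,0,0,0,0],
    [50,0,0,0,0],
    [50,0,0,0,0],
  ],
)

```text
time_s: 27.63
eef_pos: [0.5832, 0.3191, 0.0417]
ee_rot: [3.138, -0.002, 1.568]
ft_force: [-0.1, -1.2, 6.4]
width: 0.0548
gripper_force: 75.2
```

>>> carry_out(
  rows=[
    [50,0,0,0,0],
    [50,0,0,0,0],
    [50,0,0,0,0],
    [50,0,0,-1,0],
    [50,0,0,-1,0],
    [50,0,0,-1,0],
    [50,0,0,-1,0],
    [50,0,0,-1,0],
    [50,0,0,-0.3,0],
    [50,0,0,0,0],
    [50,0,0,0,0],
  ],
)

```text
time_s: 28.55
eef_pos: [0.5815, 0.3183, 0.1713]
ee_rot: [3.141, -0.0, 1.568]
ft_force: [-0.7, -0.2, -1.8]
width: 0.0549
gripper_force: 74.9
```

```bash
python3 -c "
from h import *
togo((.636,.0125,.165))"
```

```text
togo [-12.22   2.21   0.25] turn -0.03 pos [0.5815 0.3183 0.1713] t 28.6 F [-0.7 -0.2 -1.8] w 0.0549
```

>>> carry_out(
  rows=[
    [50,-1,0.18,0,0],
    [50,-1,0.18,0,0],
    [50,-1,0.18,0,0],
    [50,-1,0.18,0,0],
    [50,-1,0.18,0,0],
    [50,-1,0.18,0,0],
    [50,-1,0.18,0,0],
    [50,-1,0.18,0,0],
    [50,-1,0.18,0,0],
    [50,-1,0.18,0,0],
    [50,-1,0.2,0.1,0],
    [50,-1,0.2,0.1,0],
  ],
)

```text
time_s: 29.55
eef_pos: [0.6344, 0.0169, 0.164]
ee_rot: [-3.138, 0.0, 1.568]
ft_force: [0.1, -0.1, -1.5]
width: 0.0547
gripper_force: 74.8
```

>>> carry_out(
  rows=[
    [50,-0.2,0,0,0],
    [50,0,0,0,0],
    [50,0,0,0,0],
  ],
)

```text
time_s: 29.8
eef_pos: [0.6346, 0.0133, 0.1648]
ee_rot: [-3.139, -0.001, 1.568]
ft_force: [0.3, 0.9, -1.3]
width: 0.0551
gripper_force: 74.8
```

```bash
python3 -c "
from h import *
togo((.636,.0125,.109))"
```

```text
togo [-0.03  0.06  2.23] turn -0.04 pos [0.6346 0.0133 0.1648] t 29.8 F [ 0.3  0.9 -1.3] w 0.0551
```

>>> carry_out(
  rows=[
    [50,0,0.06,1,0],
    [50,0,0,0.8,0],
    [50,0,0,0.1,0],
    [50,0,0,0.1,0],
    [50,0,0,0.1,0],
    [50,0,0,0.1,0],
    [50,0,0,0,0],
    [50,0,0,0,0],
  ],
)

```text
time_s: 30.47
eef_pos: [0.6375, 0.0133, 0.1122]
ee_rot: [3.141, -0.0, 1.568]
ft_force: [-0.2, 0.1, -2.0]
width: 0.0553
gripper_force: 74.9
```

>>> carry_out(
  rows=[
    [50,0,0,0.12,0],
    [50,0,0,0,0],
    [50,0,0,0,0],
  ],
)

```text
time_s: 30.72
eef_pos: [0.6373, 0.0128, 0.1095]
ee_rot: [3.141, 0.001, 1.568]
ft_force: [-1.7, -1.2, 5.7]
width: 0.0549
gripper_force: 75.5
```

```bash
python3 -c "
from h import *
togo((.636,.0125,.109))"
```

```text
togo [-0.01 -0.05  0.02] turn -0.03 pos [0.6373 0.0128 0.1095] t 30.7 F [-1.7 -1.2  5.7] w 0.0549
```

>>> carry_out(
  rows=[
    [50,0,0,0.1,0],
    [50,0,0,0.08,0],
    [50,0,0,0,0],
    [50,0,0,0,0],
  ],
)

```text
time_s: 31.05
eef_pos: [0.6375, 0.0128, 0.1091]
ee_rot: [3.139, 0.0, 1.568]
ft_force: [-12.8, -1.7, 31.4]
width: 0.055
gripper_force: 78.7
```

Ring 1 is too tight as well, stopping at 0.069 with 31 N. Take it to the far half of the tray.

>>> carry_out(
  rows=[
    [50,0,0,-1,0],
    [50,0,0,-1,0],
    [50,0,0,-1,0],
    [50,-1,-0.4,0,0],
    [50,-1,-0.4,0,0],
    [50,-1,-0.4,0,0],
    [50,-1,-0.4,0,0],
    [50,-1,-0.4,0,0],
    [50,-1,-0.4,0,0],
    [50,-1,-0.4,0,0],
    [50,-1,-0.4,0,0],
    [50,-1,-0.5,0,0],
  ],
)

```text
time_s: 32.05
eef_pos: [0.544, -0.2128, 0.1791]
ee_rot: [3.141, -0.0, 1.568]
ft_force: [0.4, -0.5, -1.1]
width: 0.055
gripper_force: 75.4
```

>>> carry_out(
  rows=[
    [50,-1,-0.5,0,0],
    [50,-1,-0.5,0,0],
    [50,-1,-0.5,0,0],
    [50,-1,-0.5,0,0],
    [50,-0.5,-0.2,0,0],
    [50,0,0,0,0],
    [50,0,0,0,0],
  ],
)

```text
time_s: 32.63
eef_pos: [0.4888, -0.3243, 0.179]
ee_rot: [3.141, -0.001, 1.567]
ft_force: [0.2, 0.1, -2.3]
width: 0.0552
gripper_force: 75.4
```

```bash
python3 -c "
from h import *
togo((.489,-.325,.048))"
```

```text
togo [-0.03  0.    5.24] turn -0.05 pos [ 0.4888 -0.3243  0.179 ] t 32.6 F [ 0.2  0.1 -2.3] w 0.0552
```

>>> carry_out(
  rows=[
    [50,0,0,1,0],
    [50,0,0,1,0],
    [50,0,0,1,0],
    [50,0,0,1,0],
    [50,0,0,0.7,0],
    [50,0,0,0.3,0],
    [50,0,0,0.2,0],
    [50,0,0,0,0],
    [85,0,0,0,0],
    [85,0,0,0,0],
    [85,0,0,0,0],
    [85,0,0,0,0],
  ],
)

```text
time_s: 33.63
eef_pos: [0.4896, -0.3246, 0.0503]
ee_rot: [3.14, 0.001, 1.568]
ft_force: [-0.6, 0.2, -0.0]
width: 0.0853
gripper_force: 0.0
```

>>> carry_out(
  rows=[
    [85,0,0,0,0],
    [85,0,0,-0.3,0],
    [85,0,0,-1,0],
    [85,0,0,-1,0],
    [85,0,0,-1,0],
    [85,0,0,-1,0],
    [85,0,0,-0.8,0],
    [85,0,0,0,0],
    [85,0,0,0,0],
  ],
)

```text
time_s: 34.38
eef_pos: [0.4897, -0.3247, 0.1785]
ee_rot: [3.139, 0.002, 1.568]
ft_force: [-0.4, -0.1, -0.4]
width: 0.0848
gripper_force: 0.0
```

Run:
```python
from h import *
for n in("top","scene"):
    p,im,d=cam(n);P=cloud(p,d);cv2.imwrite(f"pics/m_{n}.png",im)
    m=(P[...,2]>.06)&(P[...,2]<.075)&(abs(P[...,0]-.46)<.08)&(abs(P[...,1]-.0)<.11)
    q=P[m];hc=cv2.minAreaRect(q[:,:2].astype(np.float32));print(n,"head",np.round(hc[0],4),np.round(hc[1],4),hc[2],np.median(q[:,2]))
    m=(P[...,2]>.043)&(P[...,2]<.053)&(abs(P[...,0]-.47)<.06)&(P[...,1]>-.13)&(P[...,1]<hc[0][1]-.027)
    q=P[m];v=cv2.fitLine(q[:,:2].astype(np.float32),cv2.DIST_HUBER,0,.01,.01).ravel();print("handle",v.round(4),np.degrees(np.arctan(v[0]/v[1])),np.percentile(q,[2,98],axis=0).round(4),len(q))
togo((.47,-.02,.165))
```

```text
top head [0.4617 0.0151] [0.0499 0.0496] 7.877204895019531 0.06836723064078398
handle [ 0.1353 -0.9908  0.4718 -0.0604] -7.7788525 [[ 0.4586 -0.1062  0.0436]
 [ 0.4859 -0.0141  0.0524]] 409
scene head [0.465  0.0147] [0.0524 0.0485] 5.722857475280762 0.06910771962798745
handle [ 0.1454 -0.9894  0.4756 -0.0597] -8.359125 [[ 0.4602 -0.1068  0.0439]
 [ 0.4896 -0.0144  0.0522]] 358
togo [12.15 -0.77  0.45] turn -0.03 pos [ 0.4883 -0.3238  0.1761] t 34.5 F [0.6 0.6 0.3] w 0.0855
```

View pics/m_top.png

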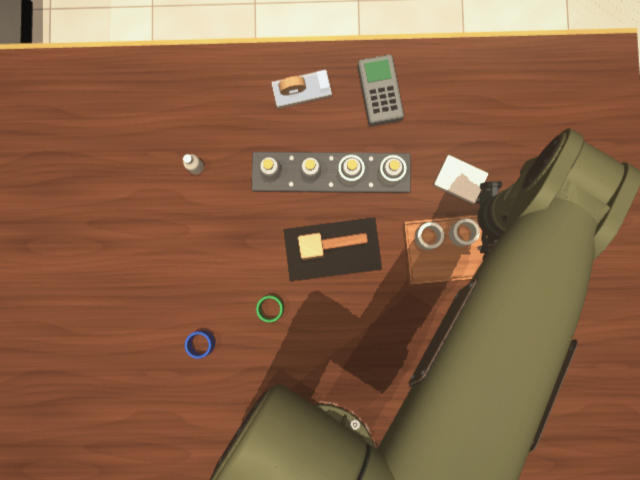

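The top picture shows posts 3 and 4 loaded and the mallet unmoved at (335,243). The two tight rings are in the tray at (430,236) and (466,232), nearer its far wall than I expected. I'll check that margin and look at the mallet from closer.

>>> carry_out(
  rows=[
    [85,1,0,0,0],
    [85,1,0,0,0],
    [85,1,0,0,0],
    [85,1,0,0,0],
    [85,1,0,0,0],
    [85,1,0,0,0],
    [85,1,0,0,0],
    [85,1,0,0,0],
    [85,1,0,0,0],
    [85,1,-0.2,0,0],
    [85,1,-0.2,0,0],
    [85,1,-0.2,0,0],
  ],
)

```text
time_s: 35.48
eef_pos: [0.4731, -0.0228, 0.1752]
ee_rot: [-3.139, -0.0, 1.568]
ft_force: [-0.2, -0.1, 0.4]
width: 0.0849
gripper_force: 0.0
```

>>> carry_out(
  rows=[
    [85,0,0,0,-1],
    [85,0,0,0,-0.6],
    [85,0,0,0,0],
    [85,0,0,0,0],
  ],
)

```text
time_s: 35.82
eef_pos: [0.4738, -0.0238, 0.1756]
ee_rot: [-3.14, -0.0, 1.706]
ft_force: [-1.0, 0.1, 0.2]
width: 0.0848
gripper_force: 0.0
```

Run:
```python
from h import *
f=np.load("top0.npz");P=f["P"]
for uv in[(407,222),(484,216),(490,282),(412,283),(446,219),(450,281),(407,250),(488,248)]: print(uv,P[uv[1],uv[0]].round(3))
for n in("top","scene"):
    p,im,d=cam(n);P=cloud(p,d)
    for c in((.482,-.246),(.489,-.325)): print(n,circ(blobs(P,.045,.065,c,.05)).round(4))
p,im,d=cam("wrist");P=cloud(p,d);cv2.imwrite("pics/wm.png",im)
q=P[(P[...,2]>.06)&(P[...,2]<.072)&(np.hypot(P[...,0]-.463,P[...,1]-.015)<.06)];print("head",cv2.minAreaRect(q[:,:2].astype(np.float32)),len(q))
q=P[(P[...,2]>.043)&(P[...,2]<.053)&(np.hypot(P[...,0]-.475,P[...,1]+.06)<.05)];print("handle",np.percentile(q,[2,50,98],axis=0).round(4),len(q)) if len(q) else 0
togo((.467,-.03,.165),np.pi/2+np.radians(8))
```

```text
(407, 222) [ 0.513 -0.2    0.021]
(484, 216) [ 0.523 -0.371  0.024]
(490, 282) [ 0.376 -0.385 -0.002]
(412, 283) [ 0.377 -0.207  0.024]
(446, 219) [ 0.517 -0.286  0.028]
(450, 281) [ 0.38  -0.295  0.001]
(407, 250) [ 0.45  -0.198  0.025]
(488, 248) [ 0.451 -0.378  0.022]
top [ 4.80e-01 -2.57e-01  3.97e-02  5.48e-02  3.01e+02]
top [ 4.859e-01 -3.225e-01  2.930e-02  5.520e-02  3.050e+02]
scene [ 4.861e-01 -2.567e-01  3.890e-02  5.490e-02  2.980e+02]
scene [ 4.868e-01 -3.149e-01  3.900e-02  5.480e-02  3.060e+02]
head ((0.46596863865852356, 0.013750497251749039), (0.05004560947418213, 0.049049705266952515), 7.6702561378479) 5142
handle [[ 0.4625 -0.106   0.0438]
 [ 0.4761 -0.0579  0.0467]
 [ 0.4897 -0.017   0.0481]] 2868
togo [-0.19 -0.32  0.44] turn -0.05 pos [ 0.4743 -0.0242  0.1761] t 36.0 F [-0.4  0.1 -0.4] w 0.0849
```

View pics/wm.png

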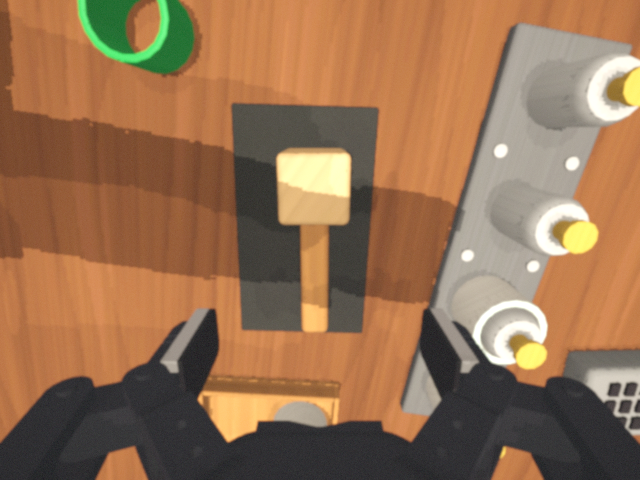

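The wrist picture shows the mallet head at (313,187) and the handle running down to (314,330), aligned with the tool. Posts are at right, the one at (510,330) loaded. The rings lie flat in the tray. Grip the handle close to the head.

>>> carry_out(
  rows=[
    [85,-0.2,-0.22,1,0],
    [85,0,0,1,0],
    [85,0,0,1,0],
    [85,0,0,1,0],
    [85,0,0,1,0],
    [85,0,0,0.6,0],
    [85,0,0,0.2,0],
    [85,0,0,0,0],
  ],
  grip_force=110,
)

```text
time_s: 36.63
eef_pos: [0.4685, -0.0299, 0.0303]
ee_rot: [-3.139, -0.001, 1.707]
ft_force: [0.1, -1.4, 1.0]
width: 0.0852
gripper_force: 0.0
```

>>> carry_out(
  rows=[
    [10,0,0,0,0],
    [10,0,0,0,0],
    [10,0,0,0,0],
    [10,0,0,0,0],
    [10,0,0,0,0],
    [10,0,0,0,0],
    [10,0,0,0,0],
    [10,0,0,0,0],
    [10,0,0,0,0],
    [10,0,0,0,0],
    [10,0,0,0,0],
    [10,0,0,0,0],
  ],
)

```text
time_s: 37.63
eef_pos: [0.4705, -0.0297, 0.0325]
ee_rot: [3.14, 0.0, 1.708]
ft_force: [-1.5, -0.2, 6.8]
width: 0.02
gripper_force: 107.3
```

>>> carry_out(
  rows=[
    [10,0,0,-0.5,0],
    [10,0,0,-1,0],
    [10,0,0,-1,0],
    [10,0,0,-1,0],
    [10,0,0,-1,0],
    [10,0,0,-1,0],
    [10,0,0,0,0],
    [10,0,0,0,0],
  ],
)

```text
time_s: 38.3
eef_pos: [0.4709, -0.0297, 0.1702]
ee_rot: [3.139, 0.001, 1.708]
ft_force: [1.2, 0.0, -3.2]
width: 0.0207
gripper_force: 108.0
```

Run:
```python
from h import *
togo((.636,-.2126,.165),1.708)
p,im,d=cam("wrist");P=cloud(p,d)
q=P[(P[...,2]>.19)&(P[...,2]<.22)&(np.hypot(P[...,0]-.463,P[...,1]-.015)<.04)]
print(len(q),cv2.minAreaRect(q[:,:2].astype(np.float32)),np.percentile(q[:,2],[5,50,95]))
for c in(-.02,0,.01,.03):
    s=q[abs(q[:,1]-c)<.004];print(c,len(s),s[:,2].mean() if len(s) else 0)
```

```text
togo [-8.15  5.54  0.23] turn -0.0 pos [ 0.4709 -0.0297  0.1702] t 38.3 F [ 1.2  0.  -3.2] w 0.0207
29457 ((0.46666213870048523, 0.007279697805643082), (0.05040545389056206, 0.06220204010605812), 7.737175941467285) [0.20105276 0.20436049 0.20635995]
-0.02 2578 0.206177592192964
0 3810 0.20439173351998072
0.01 4170 0.20439104307231606
0.03 5042 0.2043235513770718
```

>>> carry_out(
  rows=[
    [10,-1,0.7,0,0],
    [10,-1,0.7,0,0],
    [10,-1,0.7,0,0],
    [10,-1,0.7,0,0],
    [10,-1,0.7,0,0],
    [10,-1,0.7,0,0],
    [10,-1,0.7,0,0],
    [10,-1,0.6,0,0],
    [10,-0.15,0.05,0,0],
    [10,0,0,0,0],
    [10,0,0,0,0],
  ],
)

```text
time_s: 39.27
eef_pos: [0.6336, -0.212, 0.1668]
ee_rot: [-3.138, -0.002, 1.707]
ft_force: [-0.4, 0.3, -2.2]
width: 0.0202
gripper_force: 108.1
```

Run:
```python
from h import *
togo((.636,-.2126,.126),1.708)
p,im,d=cam("scene");cv2.imwrite("pics/s4.png",cv2.resize(im[230:380,150:420],None,fx=2.9,fy=2.9))
```

```text
togo [-0.04  0.1   1.63] turn -0.01 pos [ 0.6336 -0.212   0.1668] t 39.3 F [-0.4  0.3 -2.2] w 0.0202
```

View pics/s4.png

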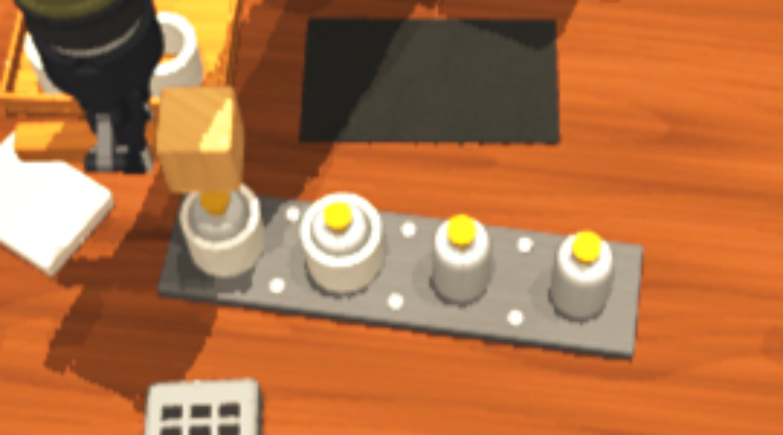

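The crop shows the mallet head at (203,140) over pin 4 (213,203), with posts 3 and 4 loaded. Strike.

>>> carry_out(
  rows=[
    [10,0,0.1,1,0],
    [10,0,0,0.6,0],
    [10,0,0,0,0],
    [10,0,0,0.5,0],
    [10,0,0,0.25,0],
    [10,0,0,0,0],
    [10,0,0,0,0],
  ],
)

```text
time_s: 39.9
eef_pos: [0.6377, -0.2121, 0.1107]
ee_rot: [3.141, 0.0, 1.708]
ft_force: [-0.2, -0.4, -1.6]
width: 0.0206
gripper_force: 108.3
```

>>> carry_out(
  rows=[
    [10,0,0,0.15,0],
    [10,0,0,0.1,0],
    [10,0,0,0,0],
    [10,0,0,0,0],
  ],
)

```text
time_s: 40.23
eef_pos: [0.6389, -0.2133, 0.1082]
ee_rot: [3.138, 0.003, 1.708]
ft_force: [-5.3, -1.6, 17.6]
width: 0.0201
gripper_force: 111.6
```

>>> carry_out(
  rows=[
    [10,0,0,-1,0],
    [10,0,0,-1,0],
    [10,0.9,0.14,0,0],
    [10,0.9,0.14,0,0],
    [10,0.9,0.14,0,0],
    [10,0.9,0.14,0,0],
    [10,0,0,0,0],
    [10,0,0,0,0],
  ],
)

```text
time_s: 40.9
eef_pos: [0.6394, -0.1201, 0.1544]
ee_rot: [3.141, 0.0, 1.71]
ft_force: [0.8, 0.1, -1.0]
width: 0.0199
gripper_force: 108.6
```

Run:
```python
from h import *
togo((.639,-.122,.126),1.708)
p,im,d=cam("scene");P=cloud(p,d)
q=blobs(P,.076,.1,(.630,-.168),.02);print("pin4 top z",len(q),np.percentile(q[:,2],[50,90]) if len(q) else 0)
p,im,d=cam("wrist");P=cloud(p,d)
q=P[(P[...,2]>.17)&(np.hypot(P[...,0]-.6325,P[...,1]+.078)<.02)];print("head",np.percentile(q[:,2],[5,95]))
```

```text
togo [-0.07 -0.03  1.14] turn 0.02 pos [ 0.6394 -0.1201  0.1544] t 40.9 F [ 0.8  0.1 -1. ] w 0.0199
pin4 top z 138 [0.08018539 0.08493331]
head [0.18853317 0.19054128]
```

Pin 4 is down, its top at 0.081. Strike pin 3.

>>> carry_out(
  rows=[
    [10,-0.05,0,1,0],
    [10,0,0,0.1,0],
    [10,0,0,0,0],
    [10,0,0,0.5,0],
    [10,0,0,0.3,0],
    [10,0,0,0.1,0],
    [10,0,0,0,0],
    [10,0,0,0,0],
  ],
)

```text
time_s: 41.67
eef_pos: [0.6405, -0.1244, 0.1067]
ee_rot: [3.139, 0.004, 1.707]
ft_force: [-4.0, -5.8, 13.6]
width: 0.0202
gripper_force: 112.1
```

>>> carry_out(
  rows=[
    [10,0,0,-1,0],
    [10,0,0,-1,0],
    [10,0,0,-0.6,0],
    [10,0.7,-0.9,0,0],
    [10,0.7,-0.9,0,0],
    [10,0.7,-0.9,0,0],
    [10,0.7,-0.9,0,0],
    [10,0.7,-0.9,0,0],
    [10,0.7,-0.9,0,0],
    [10,0.4,-0.8,0,0],
    [10,0,0,0,0],
    [10,0,0,0,0],
  ],
)

```text
time_s: 42.67
eef_pos: [0.4695, -0.0294, 0.1692]
ee_rot: [3.141, 0.0, 1.708]
ft_force: [1.1, -0.9, -2.1]
width: 0.0202
gripper_force: 109.7
```

Run:
```python
from h import *
togo((.4705,-.0297,.034),1.708)
for n in("top","scene"):
    p,im,d=cam(n);P=cloud(p,d);cv2.imwrite(f"pics/f_{n}.png",im)
    for s in((.638,.102),(.635,.012),(.632,-.078),(.630,-.168)):
        q=blobs(P,.077,.1,s,.016);print(n,len(q),np.percentile(q[:,2],[50]).round(4) if len(q) else 0)
p,im,d=cam("wrist");P=cloud(p,d)
q=P[(P[...,2]>.18)&(np.hypot(P[...,0]-.4635,P[...,1]-.0145)<.02)];print("head",np.percentile(q[:,2],[5,50,95]))
```

```text
togo [-0.02  0.04  5.41] turn 0.01 pos [ 0.4695 -0.0294  0.1692] t 42.7 F [ 1.1 -0.9 -2.1] w 0.0202
top 100 [0.0931]
top 77 [0.0929]
top 91 [0.0806]
top 103 [0.0807]
scene 115 [0.0929]
scene 114 [0.0931]
scene 107 [0.0813]
scene 105 [0.0812]
head [0.20549542 0.20676194 0.20807472]
```

Pins 3 and 4 are down, 1 and 2 still up. Set the mallet down on the mat.

>>> carry_out(
  rows=[
    [10,0,0.04,1,0],
    [10,0,0,1,0],
    [10,0,0,1,0],
    [10,0,0,1,0],
    [10,0,0,0.9,0],
    [10,0,0,0.3,0],
    [10,0,0,0.2,0],
    [10,0,0,0,0],
    [10,0,0,0,0],
  ],
)

```text
time_s: 43.57
eef_pos: [0.4721, -0.0297, 0.0348]
ee_rot: [3.141, 0.0, 1.708]
ft_force: [0.4, 0.3, -0.9]
width: 0.02
gripper_force: 109.7
```

>>> carry_out(
  rows=[
    [10,0,0,0.1,0],
    [10,0,0,0,0],
  ],
)

```text
time_s: 43.73
eef_pos: [0.4721, -0.0296, 0.0324]
ee_rot: [3.14, 0.0, 1.708]
ft_force: [-0.1, -0.0, -1.7]
width: 0.0203
gripper_force: 109.7
```

>>> carry_out(
  rows=[
    [10,0,0,0.1,0],
    [10,0,0,0,0],
    [10,0,0,0,0],
  ],
)

```text
time_s: 43.98
eef_pos: [0.4722, -0.0297, 0.0308]
ee_rot: [3.139, 0.001, 1.708]
ft_force: [-3.7, -1.1, 11.7]
width: 0.0202
gripper_force: 112.1
```

>>> carry_out(
  rows=[
    [10,0,0,0.05,0],
    [10,0,0,0,0],
    [10,0,0,0,0],
  ],
)

```text
time_s: 44.23
eef_pos: [0.4723, -0.0298, 0.0306]
ee_rot: [3.139, 0.001, 1.708]
ft_force: [-7.6, -1.2, 26.0]
width: 0.0202
gripper_force: 114.1
```

>>> carry_out(
  rows=[
    [10,0,0,-0.1,0],
    [10,0,0,0,0],
    [85,0,0,0,0],
    [85,0,0,0,0],
    [85,0,0,0,0],
    [85,0,0,0,0],
    [85,0,0,0,0],
    [85,0,0,0,0],
    [85,0,0,0,0],
    [85,0,0,0,0],
    [85,0,0,0,0],
  ],
)

```text
time_s: 45.15
eef_pos: [0.4711, -0.0295, 0.0303]
ee_rot: [-3.142, -0.0, 1.708]
ft_force: [0.5, 0.7, -0.7]
width: 0.0852
gripper_force: 0.0
```

>>> carry_out(
  rows=[
    [85,0,0,-0.5,0],
    [85,0,0,-1,0],
    [85,0,0,-1,0],
    [85,0,0,-1,0],
    [85,0,0,-1,0],
    [85,0,0,-1,0],
    [85,0,0,-1,0],
    [85,-1,-0.3,0,0],
    [85,-1,-0.3,0,0],
    [85,-1,-0.3,0,0],
    [85,-1,-0.3,0,0],
    [85,-1,-0.3,0,0],
  ],
)

```text
time_s: 46.15
eef_pos: [0.4506, -0.1595, 0.1929]
ee_rot: [3.141, 0.0, 1.708]
ft_force: [-0.0, 0.1, 0.2]
width: 0.085
gripper_force: 0.0
```

>>> carry_out(
  rows=[
    [85,-1,-0.3,0,0],
    [85,-1,-0.3,0,0],
    [85,-1,-0.3,0,0],
    [85,-1,-0.3,0,0],
    [85,-1,-0.3,0,0],
    [85,-1,-0.3,0,0],
    [85,0,0,0,0],
    [85,0,0,0,0],
  ],
)

```text
time_s: 46.82
eef_pos: [0.4265, -0.3141, 0.1925]
ee_rot: [-3.141, -0.0, 1.705]
ft_force: [0.1, 0.6, -0.0]
width: 0.0847
gripper_force: 0.0
```

Run:
```python
from h import *
onpost();togo((.4,-.2,.2))
im=cv2.imread("pics/last_scene.png");cv2.imwrite("pics/fin.png",cv2.resize(im[150:400,100:500],None,fx=1.9,fy=1.9))
```

```text
top post 1 23 [0.0212 0.0428 0.0664]
top post 2 21 [0.0204 0.0326 0.0698]
top post 3 129 [0.0608 0.0651 0.068 ]
top post 4 146 [0.0598 0.065  0.0699]
scene post 1 42 [0.021  0.0437 0.0665]
scene post 2 34 [0.0218 0.0478 0.0691]
scene post 3 236 [0.0315 0.0644 0.0675]
scene post 4 321 [0.0301 0.0606 0.0676]
togo [ 4.61 -0.44 -0.29] turn 1.57 pos [ 0.4267 -0.3126  0.1926] t 46.9 F [0.1 0.6 0.4] w 0.0851
```

View pics/fin.png

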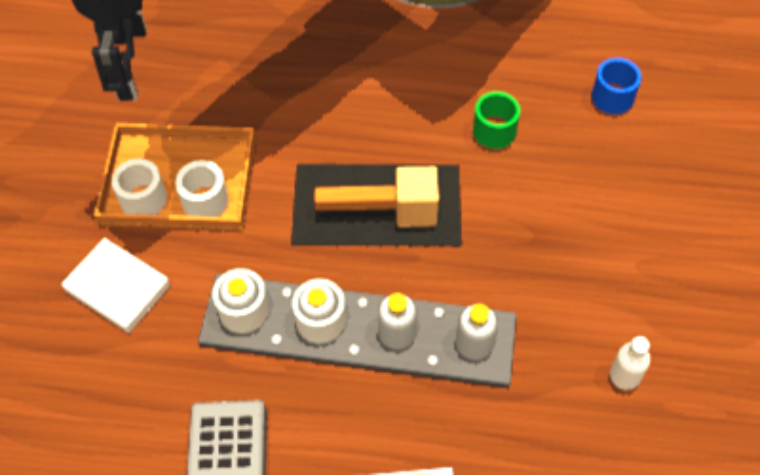

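The picture shows both tight rings in the tray at (138,188) and (202,188), and the mallet on the mat at (378,198). The loaded posts at (238,298) and (318,308) have their pins down. Handing in.

```bash
python3 -c "
from station import manip
print(manip.hand_in())"
```

```text
the job is handed in; nothing more can be done
None
```

The job is handed in, after about 47 s of robot time: of the four blanks present, two fitted and sit at the feet of posts 3 and 4 with their pins struck down, two were too tight and are in the tray, pins 1 and 2 are still up, and the mallet is back on its mat.

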